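# Load the rivet tins on the roller feed

### The arm

A 7-joint arm with a two-finger parallel gripper is mounted at the origin on the work surface. World frame = base frame: x ahead of the robot, y to its left, z up, the work surface at z = 0. Lengths are in m, angles in rad, forces in N, time in s.
With the tool pointing down it reaches from about 0.4 to 0.875 m from the base axis. Payload 19.3 kg.
Tool frame: the origin (TCP) lies midway between the tips of the shut fingers; the grasp point (between the pads) lies 19 mm behind it (bot.pinch_z is the distance from the TCP to the grasp point, in m); z points along the fingers, y is the line along which they close (so a half turn about z gives the same grasp; the last joint's range is limited). The gripper opens to 85 mm and grips with 20 to 120 N. Pads are 22 mm wide; open, the fingers measure 114 mm over their backs; the gripper's body (76 mm by 85 mm) begins 54 mm behind the grasp point. The pads swing forward as they close: fully open they stand 13 mm farther back than shut.
Start: joints at [1.098, 0.521, -0.036, 1.599, 0.021, 1.021, -0.113], TCP at [0.245, -0.575, 0.198] pointing down, gripper open.
Joint ranges: [-2.91, 2.91], [-0.3, 2.13], [-1.5, 1.42], [0.17, 2.43], [-1.26, 4.41], [0.16, 1.93], [-2.52, 2.52]. Speed limits (rad/s): [1.89, 1.89, 2.39, 2.39, 3.01, 3.01, 3.01].

### API

Orientations are given as [roll, pitch, yaw] about the fixed x, y, z axes, in that order (R = Rz(yaw) Ry(pitch) Rx(roll)).
In Python, from workcell import observe, viewer, bot gives the robot as it stands. The module is installed in compiled form; this text tells all that it offers.
- The arm moves only by the tool play_rows, never from a script. Its argument "motion" is a list of rows, each a list of 7 numbers: the shift along the tool's x, y, z in cm, then the turn, a rotation vector about the tool's x, y, z in rad, then the opening, from -1 (shut) to 1 (fully open), so that 0 is half open. A call has exactly 5 rows; each row is the pose to reach, as a shift and turn from the pose commanded when the call began, along the tool's axes at that moment; what a row does not reach only later rows make up. A row lasts 1/10 s, in which the tool goes at most 50 mm and 8.59 degrees, less where a joint would pass 70% of its speed; a pose out of reach is approached as far as the arm can. A call with a gripper value outside its range is refused whole. The fingers move at their own pace and stop on an object; "squeeze" is the grip in N (left out, the last holds). Time passes only in rows, so rows that repeat a pose let the fingers close, or fill a call up. It gives the time, the measured TCP pose, the force, the opening and the grip force at its end, in the units of the state.
- observe(): the state, without advancing time (a new reading comes with each control period).
- viewer.grab_frame(name): name is "scene" or "top"; returns (picture, depth): 384x512x3 uint8, red, green, blue; 384x512 float32, m along the optical axis (not along the pixel's ray), 0 where there is no reading.
- viewer.camera_info(name): a dict with "fx", "fy", "cx", "cy" (pixels), "R" (3x3) and "t" (3): a world point X has camera coordinates R X + t. Camera axes: x right, y down, z forward; pixel columns grow to the right and rows downward; lengths in m; the calibration is good to about 2 mm. A picture is of the moment at which its call begins. camera_info takes no time and is no camera call.
- bot.job_done(): hands the job in; it is judged then, once.
The state is a dict: "clock": time; "qpos": joint angles; "qd": joint speeds; "joint_efforts": joint torques, N m; "position": TCP position; "tool_rot": TCP orientation; "force": force on the tool from outside, world axes, zero at the start; "moment": the same for the moment, N m; "grip_width": finger opening in m; "finger_force": force on a finger pad.
Only numpy, scipy, OpenCV 4.12 (cv2) and the standard library are available. Lean on these libraries where they do the work, as an engineer would, in place of code of your own. Each camera call takes 0.05 s, during which the arm holds its last target. There are 200 camera calls.

### The job

Load the roller feed on the workbench with the two narrow oblong rivet tins: first the long one, then the short one behind it, lengthwise in the lane. Lower each tin gently onto the upper end of the sloped rollers, let go there and let it run down by itself without pushing it: the long tin must come to rest against the stop before the short one is put on, and the short tin must end up against the long one.

Things in the scene. Friction and masses are not known exactly. Their poses are not given: they have to be found in the camera images.
- tin_long: The long rivet tin: closed oblong steel box 110 x 50 x 55 mm high, 0.4 kg, loose on the bench. Origin at the centre of its underside; x along its 110 mm length, y across its width, z up. Grip it across the 50 mm width, in its upper 30 mm. Not to be loaded: a square tin (80 x 80 x 40 mm high) and a round one (68 mm across, 60 mm high) standing near.
- tin_short: The short rivet tin: like the long one, but 75 x 50 x 55 mm high, about 0.3 kg. Origin at the centre of its underside; x along its 75 mm length, y across its 50 mm width, z up.
- bed: Roller lane, 360 mm long: 16 mm rollers every 22 mm between two aluminium guides 74 mm apart inside, 12 mm above the roller tops. It slopes down 6 degrees to a dark stop plate standing 25 mm above the roller tops; high end open. Origin: on the stop's face, mid-lane, in the plane of the roller tops, 50 mm above the bench. x up the slope along the lane, y across, z square to the rollers.
- load (a point): Good point to set down either tin: middle of the lane on the roller tops, 260 mm up the slope from the stop (keep a tin's centre over 215 mm from it). A tin let go there rolls by itself and comes to rest in 1 to 5 s: the long one with its centre 55 mm from the stop, then the short one 148 mm from it.
Not all that is in view belongs to the job. What is shaped like the tin_short but blue or orange is not meant. What is shaped like the tin_long but purple is not meant.

How it is judged:
On the way, in this order (a step that is already met when the one before it is completed fails the run):
1. the long tin is set down on the upper half of the rollers (centre more than 165 mm from the stop) (x of tin_long in the frame of bed between 0.165 and 0.36 m and y of tin_long in the frame of bed between -0.02 and 0.02 m and z of tin_long in the frame of bed between -0.006 and 0.012 m and angle between the x axis of tin_long and the x axis of bed, either way round below 0.22 rad).
2. the long tin has run down to the stop and rests there, the short tin not yet on the lane (x of tin_long in the frame of bed between 0.045 and 0.067 m and y of tin_long in the frame of bed between -0.02 and 0.02 m and z of tin_long in the frame of bed between -0.006 and 0.012 m and angle between the x axis of tin_long and the x axis of bed, either way round below 0.22 rad and linear speed of tin_long below 0.02 m/s and (y of tin_short in the frame of bed above 0.05 m or y of tin_short in the frame of bed below -0.05 m or z of tin_short in the frame of bed above 0.015 m)), for 0.1 s.
3. the short tin is set down on the upper half of the rollers (centre more than 195 mm from the stop) (x of tin_short in the frame of bed between 0.195 and 0.37 m and y of tin_short in the frame of bed between -0.02 and 0.02 m and z of tin_short in the frame of bed between -0.006 and 0.012 m and angle between the x axis of tin_short and the x axis of bed, either way round below 0.22 rad).
At the end, for the whole second after the job is handed in: Both tins lie flat on the rollers at rest (underside within 12 mm of the roller plane), within 20 mm of the lane's middle and 0.22 rad of its direction: the long tin against the stop (within 12 mm), the short tin behind it (against it within about 20 mm) (x of tin_long in the frame of bed between 0.045 and 0.067 m and y of tin_long in the frame of bed between -0.02 and 0.02 m and z of tin_long in the frame of bed between -0.006 and 0.012 m and angle between the x axis of each of tin_long, tin_short and the x axis of bed, either way round below 0.22 rad and x of tin_short in the frame of bed between 0.135 and 0.168 m and y of tin_short in the frame of bed between -0.02 and 0.02 m and z of tin_short in the frame of bed between -0.006 and 0.012 m and linear speed of each of tin_long, tin_short below 0.02 m/s); the robot touches nothing.
It fails at once if the long tin is let go more than 30 mm above the rollers (x of tin_long in the frame of bed between -0.03 and 0.39 m and y of tin_long in the frame of bed between -0.05 and 0.05 m and z of tin_long in the frame of bed between 0.03 and 0.4 m and contact force between the fingers and tin_long below 0.05 N).
It fails at once if the short tin is let go more than 30 mm above the rollers (x of tin_short in the frame of bed between -0.03 and 0.39 m and y of tin_short in the frame of bed between -0.05 and 0.05 m and z of tin_short in the frame of bed between 0.03 and 0.4 m and contact force between the fingers and tin_short below 0.05 N).
It fails at once if the fingers push or hold the long tin on the lower part of the lane (centre less than 140 mm from the stop) (x of tin_long in the frame of bed between -0.03 and 0.14 m and y of tin_long in the frame of bed between -0.05 and 0.05 m and z of tin_long in the frame of bed between -0.02 and 0.03 m and contact force between the fingers and tin_long above 0.5 N).
It fails at once if the fingers push or hold the short tin where it should roll (centre less than 175 mm from the stop) (x of tin_short in the frame of bed between -0.03 and 0.175 m and y of tin_short in the frame of bed between -0.05 and 0.05 m and z of tin_short in the frame of bed between -0.02 and 0.03 m and contact force between the fingers and tin_short above 0.5 N).
It also fails if it takes over 64 s, if anything falls off the work surface, if the arm or the gripper's body presses on something with over 40 N, if the wrist force passes 120 N, or if a joint passes its speed limit or range.

## Working session

There is one attempt and no reset: what is moved stays moved. The work goes in short steps, Python scripts to look and compute and a tool call to move; the robot and the scene stay as the last step left them, time stands still between calls to the robot, and variables do not carry over. Pictures are saved under pics/ and viewed, at most 10 in all, crops included, and the job is handed in when it is done.

Besides the shell and the picture viewer there is one more tool, called after "Request:" in YAML: its name, and indented under it one key for each argument. play_rows: Moves the arm, as the interface text tells. Its arguments: {"type":"object","properties":{"motion":{"type":"array"},"squeeze":{"type":"number"}},"required":["motion"]}

```bash
mkdir -p pics; cat > h.py <<'E'
import numpy as np, cv2
from workcell import observe, viewer, bot
def grab(n):
    p,d=viewer.grab_frame(n); np.savez('%s.npz'%n,p=p,d=d); return p,d
def load(n):
    z=np.load('%s.npz'%n); return z['p'],z['d']
def pts(n,d):
    c=viewer.camera_info(n); v,u=np.mgrid[0:d.shape[0],0:d.shape[1]]
    X=np.stack([(u-c['cx'])/c['fx']*d,(v-c['cy'])/c['fy']*d,d],-1)
    return (X-np.array(c['t']))@np.array(c['R'])
E
python3 - <<'E'
from h import *
for n in('scene','top'):
    p,d=grab(n); cv2.imwrite('pics/%s0.png'%n,cv2.cvtColor(p,cv2.COLOR_RGB2BGR))
    c=viewer.camera_info(n); print(n,c, (d>0).mean())
print(observe(), bot.pinch_z)
E
```

```text
scene {'fx': 359.6387615123808, 'fy': 359.6387615123808, 'cx': 248.00704693332725, 'cy': 191.57965378991673, 'R': array([[ 0.7799341 ,  0.62573801,  0.01243941],
       [ 0.49741744, -0.60768481, -0.61910828],
       [-0.37984034,  0.48905125, -0.7852071 ]]), 't': array([-0.39304562, -0.23627227,  1.09714681])} 0.996185302734375
top {'fx': 356.6254896877826, 'fy': 356.6254896877826, 'cx': 256.305398164039, 'cy': 191.34880431251568, 'R': array([[ 0.00411834, -0.99998813, -0.00260231],
       [-0.99562884, -0.00385755, -0.09331844],
       [ 0.09330729,  0.00297525, -0.99563291]]), 't': array([-0.01118014,  0.52194352,  0.85901912])} 0.9959920247395834
{'clock': 0.1, 'qpos': array([ 1.09777171,  0.52194033, -0.03634037,  1.59988402,  0.02120778,
        1.02110749, -0.11280274]), 'qd': array([ 2.95551863e-04, -1.08056505e-03,  9.55338352e-04, -1.73116818e-03,
        5.07498305e-05,  3.00603377e-06, -9.96945144e-04]), 'joint_efforts': array([ 4.54738765e-03, -9.28485489e+01,  1.98474102e+00, -3.70534658e+01,
        1.82263908e-02,  5.38503795e-03,  7.72476483e-05]), 'position': array([ 0.24486804, -0.57470764,  0.19751592]), 'tool_rot': array([-3.14064091e+00,  6.52391300e-05,  4.02825005e-01]), 'force': array([-0.07934892,  0.42620231, -0.07085033]), 'moment': array([-0.00795971,  0.04988971,  0.04981314]), 'finger_force': 0.0, 'grip_width': 0.08545211618683429} 0.0187
```

View pics/scene0.png

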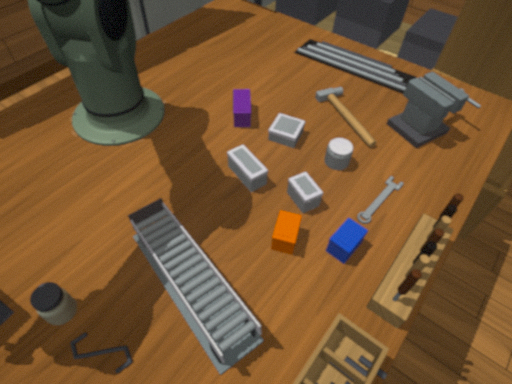

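View pics/top0.png

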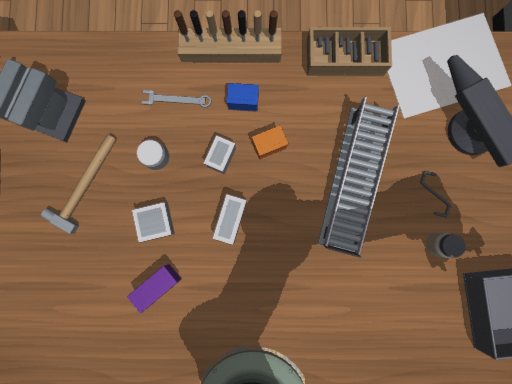

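The top view shows these candidates:
- White oblong tins: long at (229,219) and short at (220,154).
- Things to avoid: white square (152,222), white round (151,154), purple (154,288), blue (243,97) and orange (270,141).

I choose the two white oblongs. The lane runs from the dark stop at (341,250) up to the high end at (380,105).

```bash
cat > m.py <<'E'
from h import *
def onplane(n,uv,z):
    c=viewer.camera_info(n); R=np.array(c['R']); t=np.array(c['t'])
    o=-R.T@t; uv=np.atleast_2d(uv).astype(float)
    r=np.c_[(uv[:,0]-c['cx'])/c['fx'],(uv[:,1]-c['cy'])/c['fy'],np.ones(len(uv))]@R
    return o+r*((z-o[2])/r[:,2])[:,None]
def tins(n='top'):
    p,d=load(n); P=pts(n,d); hsv=cv2.cvtColor(p,cv2.COLOR_RGB2HSV)
    m=((hsv[...,1]<60)&(hsv[...,2]>90)&(P[...,2]>.03)&(P[...,2]<.075)).astype(np.uint8)
    k,l,s,c=cv2.connectedComponentsWithStats(m)
    for i in range(1,k):
        if 150<s[i,4]<3000:
            q=P[l==i]; zt=np.median(q[:,2])
            cs,_=cv2.findContours((l==i).astype(np.uint8),0,1)
            w=onplane(n,max(cs,key=len)[:,0],.055)
            r=cv2.minAreaRect((w[:,:2]*1000).astype(np.float32))
            b=cv2.boxPoints(r); e=b[1]-b[0]; f=b[2]-b[1]; g=e if e@e>f@f else f
            print(n,c[i].round(),s[i,4],'zt %.4f'%zt,'ctr',np.round(r[0],1),'size',np.round(r[1],1),'yaw %.3f'%(np.arctan2(g[1],g[0])))
E
python3 - <<'E'
from m import *
tins('top'); tins('scene')
p,d=load('top'); P=pts('top',d)
print('bench z',np.median(P[180:200,270:310,2]))
q=p[80:270,140:430]; cv2.imwrite('pics/crop1.png',cv2.cvtColor(cv2.resize(q[:, :],None,fx=2.7,fy=2.7,interpolation=2),cv2.COLOR_RGB2BGR))
# bed region
m=np.zeros(d.shape,np.uint8)
cv2.fillPoly(m,[np.array([[358,95],[402,105],[362,258],[316,245]])],1)
Q=P[m>0]; Q=Q[Q[:,2]>.03]
r=cv2.minAreaRect((Q[:,:2]*1000).astype(np.float32)); print(r, cv2.boxPoints(r))
zz=P[...,2]*1000
np.set_printoptions(linewidth=250)
for v in range(98,262,8): print(v,zz[v,316:402:3].astype(int))
E
```

```text
top [219. 153.] 661 zt 0.0563 ctr [610.9  80.9] size [51.9 77.2] yaw -0.407
top [151. 153.] 596 zt 0.0604 ctr [611.3 246.9] size [63.8 65.8] yaw -1.567
top [364. 164.] 183 zt 0.0716 ctr [ 587.  -268.8] size [70.7 16.3] yaw 1.299
top [362. 173.] 191 zt 0.0693 ctr [ 565.1 -262. ] size [70. 16.] yaw 1.313
top [359. 182.] 193 zt 0.0668 ctr [ 543.4 -256.4] size [70.4 15.9] yaw 1.316
top [357. 191.] 191 zt 0.0644 ctr [ 521.3 -251.9] size [74.4 15.8] yaw 1.327
top [347. 219.] 911 zt 0.0589 ctr [ 450.6 -227.3] size [ 76.4 139.7] yaw -0.265
top [229. 219.] 1007 zt 0.0565 ctr [453.3  54.6] size [ 51.2 110.8] yaw -0.291
top [151. 222.] 1122 zt 0.0415 ctr [445.4 239.9] size [79.5 79.5] yaw 0.240
scene [287. 127.] 633 zt 0.0413 ctr [458.6 226.8] size [81.  89.4] yaw -1.341
scene [340. 148.] 437 zt 0.0601 ctr [614.6 245. ] size [62.4 82.3] yaw -1.439
scene [247. 163.] 808 zt 0.0563 ctr [456.7  49.9] size [ 61.8 118.2] yaw -0.300
scene [305. 187.] 654 zt 0.0561 ctr [614.6  75.1] size [63.  83.4] yaw -0.407
scene [180. 258.] 2891 zt 0.0648 ctr [ 551.1 -250.9] size [ 88.1 355.1] yaw -0.248
bench z 0.
[... 1517 characters left out ...]
3  2  3  0  0  0  0]
210 [  0   1   2   3   7   5  60   7   8   8  55  59  60  62  59  61  59  58 903   2   1   0   2   1   0   2   1   0   1]
218 [ 2  0  1  8  5 47 70  8 53 54 55 56 58 58 58 61 55 66  2  0  1  0  2  1  0  0  0  0  0]
226 [ 1  0  4  6 39 65 50 53 54 55 54 57 54 55 52  7 59 67 -1  3  1  2  1  0  0 -1  1  3  1]
234 [ 3  0  4 23 58 52 53 55 53 54 53 53 52  4  8 46 66  1  1 -1  1  1  3  0  1  0  0  2  1]
242 [ 1  5  6 47 65 49 50 55 51 51 50  6  7 16 47 65  1  0  2  0  0  0  0  4  1  1  1  0  3]
250 [ 0  0 -1  2  4  2 74 76 71 55 36  6 45 50 57  0  1  0  1 -2  0  1  0 -2  0  0  0  4  0]
258 [ 0  1  0 -1  0  1  0  0  1  0  0  1  1  0  0  0  1  0  2  2 -2  1  0  0  3 -1  0  0  0]
```

View pics/crop1.png

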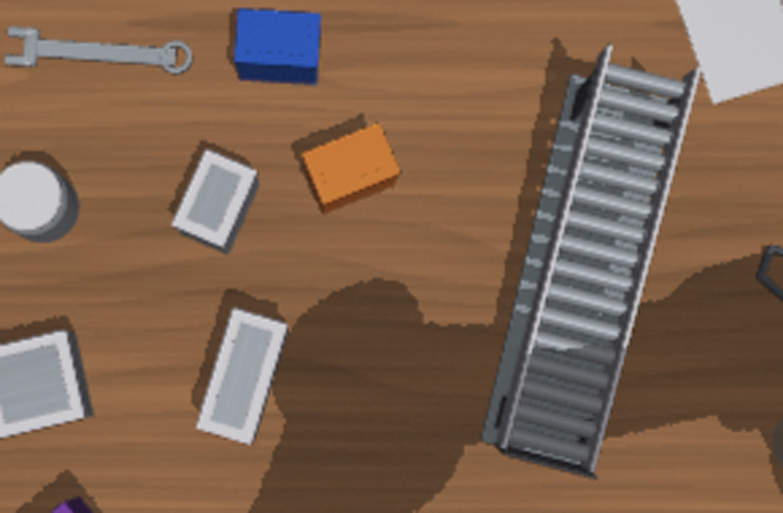

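The crop confirms both white oblongs as the rivet tins: long at crop (242,375) and short at crop (215,200). The next step is to fit the lane frame.

```bash
cat > bed.py <<'E'
from m import *
p,d=load('top'); P=pts('top',d)
m=np.zeros(d.shape,np.uint8)
cv2.fillPoly(m,[np.array([[356,92],[402,103],[364,260],[314,247]])],1)
Q=P[(m>0)&(P[...,2]>.04)&(P[...,2]<.11)]
yaw=-.257; o=np.array([.39,-.208])
for it in range(8):
    a=np.array([np.cos(yaw),np.sin(yaw)]); n=np.array([-a[1],a[0]])
    s=(Q[:,:2]-o)@a; y=(Q[:,:2]-o)@n
    h=Q[:,2]-.05-s*np.tan(np.radians(6))
    g=(h>.007)&(h<.02)&(s>.02)&(s<.35)
    L=g&(y>.025)&(y<.05); Rr=g&(y<-.025)&(y>-.05)
    l=np.polyfit(s[L],y[L],1); r=np.polyfit(s[Rr],y[Rr],1)
    yaw+=(l[0]+r[0])/2; o=o+n*((np.median(y[L])+np.median(y[Rr]))/2)
    ro=(abs(y)<.03)&(abs(h)<.012)&(s>.02)&(s<.35)
    k=np.polyfit(s[ro],h[ro],1)
    st=(abs(y)<.03)&(h>.015)&(s<.03)
print('yaw %.4f'%yaw,'o',o,'slopes',l,r,'n',L.sum(),Rr.sum())
print('roller fit h',k,np.percentile(h[ro],90)); print('stop s',np.percentile(s[st],[5,50,95]),st.sum(),'s range all',np.percentile(s,[.5,99.5]))
print('guide h',np.median(h[L]),np.median(h[Rr]))
for n_ in('scene',):
    p,d=load(n_); P=pts(n_,d); Q=P.reshape(-1,3); Q=Q[(Q[:,2]>.04)&(Q[:,2]<.11)]
    s=(Q[:,:2]-o)@a; y=(Q[:,:2]-o)@n; h=Q[:,2]-.05-s*np.tan(np.radians(6))
    w=(abs(y)<.06)&(s>-.04)&(s<.4); s,y,h=s[w],y[w],h[w]
    g=(h>.008)&(h<.02)&(s>.02)&(s<.35); L=g&(y>.02);Rr=g&(y<-.02)
    print('scene guides',np.polyfit(s[L],y[L],1),np.polyfit(s[Rr],y[Rr],1)); st=(abs(y)<.03)&(h>.018)&(s<.03); print('stop',np.percentile(s[st],[5,50,95]),st.sum())
    print('range',np.percentile(s,[.5,99.5]))
    i=(s>-.015)&(s<.03)&(abs(y)<.03)&(h>-.01)
    for q in np.arange(-.02,.04,.004):
        j=(abs(y)<.03)&(s>q)&(s<q+.004)
        if j.any(): print('%.3f'%q,j.sum(),'h max %.4f med %.4f'%(h[j].max(),np.median(h[j])))
E
python3 bed.py
```

```text
yaw -0.2530 o [ 0.38897162 -0.21192481] slopes [0.00021136 0.03866367] [-0.00021136 -0.03905615] n 312 345
roller fit h [-0.00058129 -0.00015966] 0.0024703597892153564
stop s [-0.01263518 -0.01028414 -0.0079499 ] 60 s range all [-0.0114087  0.3446321]
guide h 0.013031352665384587 0.012759164572521218
scene guides [-0.00202723  0.03972844] [-0.00190551 -0.03798669]
stop [-0.01118927 -0.00834318 -0.00619833] 109
range [-0.0097132   0.35115428]
-0.016 3 h max 0.0265 med 0.0259
-0.012 77 h max 0.0290 med 0.0239
-0.008 238 h max 0.0292 med 0.0076
-0.004 6 h max 0.0083 med -0.0028
0.000 17 h max 0.0018 med 0.0000
0.004 37 h max 0.0035 med 0.0017
0.008 50 h max 0.0035 med 0.0003
0.012 91 h max 0.0022 med -0.0040
0.016 1 h max -0.0062 med -0.0062
0.020 7 h max 0.0004 med -0.0003
0.024 34 h max 0.0029 med 0.0011
0.028 44 h max 0.0035 med 0.0010
0.032 67 h max 0.0038 med -0.0012
0.036 53 h max 0.0013 med -0.0050
```

```bash
cat > go.py <<'E'
import sys; from h import *
from scipy.spatial.transform import Rotation as Ro
def to(p,yaw,tilt=0.):
    s=observe(); R0=Ro.from_euler('xyz',s['tool_rot']); R1=Ro.from_euler('xyz',[np.pi,-tilt,yaw])
    print('t %.2f'%s['clock'],'pos',s['position'].round(4),'rot',s['tool_rot'].round(3),'F',s['force'].round(1),'w %.4f'%s['grip_width'],'q',s['qpos'].round(2))
    print(' cm',(R0.inv().apply(np.array(p)-s['position'])*100).round(2),'rv',(R0.inv()*R1).as_rotvec().round(4))
O=np.array([.3832,-.2104,.05]); YB=-.253; RB=Ro.from_euler('xyz',[0,-np.radians(6),YB])
def bed(x,z,y=0): return O+RB.apply([x,y,z])
def inbed(P): return RB.inv().apply(np.asarray(P)-O)
E
python3 - <<'E'
from go import *
to([.4533,.0546,.15],-.291)
to([.4533,.0546,.023],-.291)
E
```

```text
t 0.10 pos [ 0.2449 -0.5747  0.1975] rot [-3.141  0.     0.403] F [-0.1  0.4 -0.1] w 0.0855 q [ 1.1   0.52 -0.04  1.6   0.02  1.02 -0.11]
 cm [ 43.85 -49.72   4.8 ] rv [-9.000e-04  4.000e-04  6.938e-01]
t 0.10 pos [ 0.2449 -0.5747  0.1975] rot [-3.141  0.     0.403] F [-0.1  0.4 -0.1] w 0.0855 q [ 1.1   0.52 -0.04  1.6   0.02  1.02 -0.11]
 cm [ 43.85 -49.71  17.5 ] rv [-9.000e-04  4.000e-04  6.938e-01]
```

Request:
play_rows:
  motion:
    - [43.9,-49.7,0,0,0,0.69,1]
    - [43.9,-49.7,0,0,0,0.69,1]
    - [43.9,-49.7,0,0,0,0.69,1]
    - [43.9,-49.7,0,0,0,0.69,1]
    - [43.9,-49.7,0,0,0,0.69,1]
  squeeze: 40

```text
clock: 0.6
position: [0.3221, -0.3421, 0.1979]
tool_rot: [-3.142, 0.0, -0.293]
force: [1.9, -0.5, 0.1]
grip_width: 0.0855
finger_force: 0.0
```

```bash
python3 -c "
from go import *
to([.4533,.0546,.15],-.291)"
```

```text
t 0.60 pos [ 0.3221 -0.3421  0.1979] rot [-3.142  0.    -0.293] F [ 1.9 -0.5  0.1] w 0.0855 q [ 0.64  0.28  0.06  2.   -0.02  0.87 -1.15]
 cm [  1.08 -41.77   4.79] rv [-0.      0.0001 -0.0024]
```

Request:
play_rows:
  motion:
    - [1.1,-41.8,2,0,0,0,1]
    - [1.1,-41.8,2,0,0,0,1]
    - [1.1,-41.8,2,0,0,0,1]
    - [1.1,-41.8,2,0,0,0,1]
    - [1.1,-41.8,2,0,0,0,1]

```text
clock: 1.1
position: [0.3993, -0.1043, 0.1861]
tool_rot: [3.142, -0.0, -0.287]
force: [0.0, -0.3, 0.2]
grip_width: 0.0855
finger_force: 0.0
```

```bash
python3 -c "
from go import *
to([.4533,.0546,.15],-.291)"
```

```text
t 1.10 pos [ 0.3993 -0.1043  0.1861] rot [ 3.142 -0.    -0.287] F [ 0.  -0.3  0.2] w 0.0855 q [ 0.2   0.2  -0.11  2.13  0.03  0.81 -1.78]
 cm [  0.68 -16.77   3.61] rv [ 0.     -0.0003  0.0036]
```

Request:
play_rows:
  motion:
    - [0.7,-16.8,3.6,0,0,0,1]
    - [0.7,-16.8,3.6,0,0,0,1]
    - [0.7,-16.8,3.6,0,0,0,1]
    - [0.7,-16.8,3.6,0,0,0,1]
    - [0.7,-16.8,3.6,0,0,0,1]

```text
clock: 1.6
position: [0.4536, 0.0561, 0.1493]
tool_rot: [-3.141, 0.001, -0.283]
force: [1.1, -1.1, -0.0]
grip_width: 0.0852
finger_force: 0.0
```

```bash
python3 -c "
from go import *
to([.4533,.0546,.023],-.291)"
```

```text
t 1.60 pos [0.4536 0.0561 0.1493] rot [-3.141e+00  1.000e-03 -2.830e-01] F [ 1.1 -1.1 -0. ] w 0.0852 q [-0.1   0.33 -0.19  2.07  0.09  0.75 -2.2 ]
 cm [ 0.03  0.16 12.63] rv [-0.0005  0.0013  0.0083]
```

Request:
play_rows:
  motion:
    - [0,0.15,3,0,0,-0.008,1]
    - [0,0.15,6.5,0,0,-0.008,1]
    - [0,0.15,9.5,0,0,-0.008,1]
    - [0,0.15,11.5,0,0,-0.008,1]
    - [0,0.15,12.6,0,0,-0.008,1]

```text
clock: 2.1
position: [0.4521, 0.0506, 0.0227]
tool_rot: [3.14, 0.002, -0.28]
force: [-0.7, 0.2, 0.7]
grip_width: 0.0855
finger_force: 0.0
```

```bash
python3 -c "
from go import *
to([.4533,.0546,.023],-.291)"
```

```text
t 2.10 pos [0.4521 0.0506 0.0227] rot [ 3.14e+00  2.00e-03 -2.80e-01] F [-0.7  0.2  0.7] w 0.0855 q [-0.14  0.56 -0.14  2.16  0.17  0.43 -2.26]
 cm [-0.   -0.42 -0.03] rv [0.0012 0.0017 0.011 ]
```

Request:
play_rows:
  motion:
    - [0,0,0,0,0,0,1]
    - [0,0,0,0,0,0,1]
    - [0,0,0,0,0,0,1]
    - [0,0,0,0,0,0,1]
    - [0,0,0,0,0,0,1]

```text
clock: 2.6
position: [0.4534, 0.0515, 0.0247]
tool_rot: [-3.141, -0.001, -0.279]
force: [1.0, -0.3, -0.1]
grip_width: 0.0858
finger_force: 0.0
```

```bash
python3 -c "
from go import *
to([.4533,.0546,.023],-.291)"
```

```text
t 2.60 pos [0.4534 0.0515 0.0247] rot [-3.141e+00 -1.000e-03 -2.790e-01] F [ 1.  -0.3 -0.1] w 0.0858 q [-0.14  0.56 -0.14  2.16  0.17  0.44 -2.26]
 cm [-0.09 -0.3   0.17] rv [-0.0005 -0.0009  0.0117]
```

Request:
play_rows:
  motion:
    - [0,-0.3,0.1,0,0,0.011,1]
    - [0,-0.3,0.1,0,0,0.011,-0.5]
    - [0,-0.3,0.1,0,0,0.011,-1]
    - [0,-0.3,0.1,0,0,0.011,-1]
    - [0,-0.3,0.1,0,0,0.011,-1]
  squeeze: 40

```text
clock: 3.1
position: [0.4538, 0.0543, 0.0231]
tool_rot: [3.142, 0.0, -0.29]
force: [0.0, 0.4, -0.7]
grip_width: 0.0279
finger_force: 0.0
```

Request:
play_rows:
  motion:
    - [0,0,0,0,0,0,-1]
    - [0,0,0,0,0,0,-1]
    - [0,0,-3,0,0,0,-1]
    - [0,0,-8,0,0,0,-1]
    - [0,0,-13,0,0,0,-1]

```text
clock: 3.6
position: [0.453, 0.0543, 0.1545]
tool_rot: [3.141, 0.002, -0.29]
force: [0.6, 0.2, -0.1]
grip_width: 0.0002
finger_force: 0.0
```

```bash
python3 -c "
from go import *
to([.4533,.0546,.023],-.291)
to(bed(.26,.10+.022),YB,np.radians(6))"
```

```text
t 3.60 pos [0.453  0.0543 0.1545] rot [ 3.141e+00  2.000e-03 -2.900e-01] F [ 0.6  0.2 -0.1] w 0.0002 q [-0.09  0.32 -0.2   2.06  0.09  0.76 -2.2 ]
 cm [ 0.04 -0.04 13.15] rv [0.0005 0.0016 0.001 ]
t 3.60 pos [0.453  0.0543 0.1545] rot [ 3.141e+00  2.000e-03 -2.900e-01] F [ 0.6  0.2 -0.1] w 0.0002 q [-0.09  0.32 -0.2   2.06  0.09  0.76 -2.2 ]
 cm [25.44 26.46 -4.43] rv [ 0.0024  0.1063 -0.0369]
```

The grip closed on nothing, so I'm looking before moving again.

```bash
python3 - <<'E'
from m import *
a=[]
for n in('scene','top'):
    p,d=grab(n); a.append(p)
tins('top'); tins('scene')
im=np.hstack([a[0][60:260,130:390],a[1][80:280,100:360]])
cv2.imwrite('pics/s1.png',cv2.cvtColor(cv2.resize(im,(800,308)),cv2.COLOR_RGB2BGR))
E
```

```text
top [222. 144.] 245 zt 0.0564 ctr [626.5  74.1] size [52.  43.1] yaw 1.164
top [151. 153.] 593 zt 0.0604 ctr [611.3 246.9] size [63.8 65.8] yaw -1.567
top [364. 164.] 188 zt 0.0714 ctr [ 586.9 -269.1] size [71.3 16.3] yaw 1.299
top [362. 173.] 192 zt 0.0691 ctr [ 565.1 -262. ] size [70. 16.] yaw 1.313
top [359. 182.] 193 zt 0.0667 ctr [ 543.3 -256.4] size [70.4 16. ] yaw 1.316
top [357. 191.] 193 zt 0.0643 ctr [ 521.3 -251.9] size [74.4 15.8] yaw 1.327
top [349. 222.] 1374 zt 0.0581 ctr [ 450.7 -231.5] size [ 85.3 142.7] yaw -0.274
scene [287. 126.] 624 zt 0.0413 ctr [458.2 226.9] size [80.2 89.6] yaw -1.346
scene [340. 148.] 434 zt 0.0601 ctr [614.3 245.3] size [62.6 81.3] yaw -1.387
scene [247. 163.] 806 zt 0.0563 ctr [456.8  50.3] size [ 61.9 117.9] yaw -0.309
scene [305. 187.] 649 zt 0.0561 ctr [615.1  76.1] size [61.4 83.6] yaw -0.416
```

View pics/s1.png

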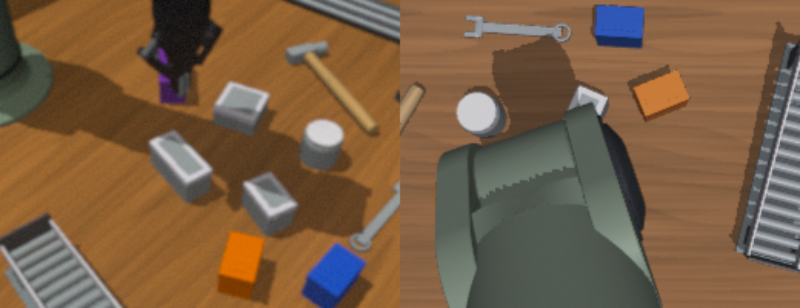

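```bash
python3 - <<'E'
from m import *
s=observe();print(s['position'],s['tool_rot'])
for n in('scene','top'):
    c=viewer.camera_info(n)
    for X in ([.453,.0543,.1545],[.4533,.0546,.055],[0,0,0],[.453,.15,.155]):
        x=c['R']@np.array(X)+c['t']; print(n,X,c['fx']*x[0]/x[2]+c['cx'],c['fy']*x[1]/x[2]+c['cy'])
p,d=load('scene');P=pts('scene',d)
# depth points of gripper near fingertips
np.set_printoptions(precision=3,suppress=True)
for v in range(60,130,6): 
    print(v,[tuple(P[v,u].round(3)) for u in (232,240,247,254)])
E
```

```text
[0.45655277 0.05478507 0.15842413] [-3.13784608 -0.00744272 -0.29078645]
scene [0.453, 0.0543, 0.1545] 246.34554846527024 131.11793367452108
scene [0.4533, 0.0546, 0.055] 246.16545851690546 160.69263047219914
scene [0, 0, 0] 119.16882948186276 114.13088590267718
scene [0.453, 0.15, 0.155] 271.00039893310014 110.33584769995848
top [0.453, 0.0543, 0.1545] 225.76901976592995 218.20291144322036
top [0.4533, 0.0546, 0.055] 229.32602230221738 218.8445775429028
top [0, 0, 0] 251.66391428357784 408.0359055193825
top [0.453, 0.15, 0.155] 180.0971637485476 218.01215675899732
60 [(np.float64(0.446), np.float64(0.019), np.float64(0.35)), (np.float64(0.464), np.float64(0.019), np.float64(0.357)), (np.float64(0.476), np.float64(0.025), np.float64(0.359)), (np.float64(0.484), np.float64(0.035), np.float64(0.357))]
66 [(np.float64(0.445), np.float64(0.019), np.float64(0.337)), (np.float64(0.464), np.float64(0.02), np.float64(0.344)), (np.float64(0.476), np.float64(0.024), np.float64(0.347)), (np.float64(0.484), np.float64(0.035), np.float64(0.345))]
72 [(np.float64(0.445), np.float64(0.018), np.floa
[... 1647 characters left out ...]
266), np.float64(0.218), np.float64(0.002)), (np.float64(0.321), np.float64(0.19), np.float64(0.049)), (np.float64(0.461), np.float64(0.046), np.float64(0.214)), (np.float64(0.465), np.float64(0.065), np.float64(0.204))]
120 [(np.float64(0.283), np.float64(0.198), np.float64(0.001)), (np.float64(0.322), np.float64(0.188), np.float64(0.028)), (np.float64(0.461), np.float64(0.046), np.float64(0.197)), (np.float64(0.334), np.float64(0.241), np.float64(-0.0))]
126 [(np.float64(0.302), np.float64(0.176), np.float64(0.003)), (np.float64(0.32), np.float64(0.191), np.float64(0.003)), (np.float64(0.338), np.float64(0.202), np.float64(0.005)), (np.float64(0.351), np.float64(0.219), np.float64(0.001))]
```

```bash
python3 - <<'E'
from m import *
p,d=grab('scene');P=pts('scene',d)
s=observe();print(s['clock'],s['position'],s['tool_rot'],s['grip_width'],s['qpos'])
Q=P.reshape(-1,3); i=(np.hypot(Q[:,0]-.453,Q[:,1]-.054)<.08)&(Q[:,2]>.08)&(Q[:,2]<.3)
q=Q[i]; print(len(q))
for z in np.arange(.14,.26,.01):
    j=(q[:,2]>z)&(q[:,2]<=z+.01)
    if j.any(): print('%.2f'%z,j.sum(),q[j].min(0).round(3),q[j].max(0).round(3),q[j].mean(0).round(3))
cv2.imwrite('pics/grip.png',cv2.cvtColor(cv2.resize(p[60:190,190:310],None,fx=4.5,fy=4.5,interpolation=2),cv2.COLOR_RGB2BGR))
E
```

```text
3.75 [0.45543194 0.05450389 0.15579846] [-3.13922721 -0.00492147 -0.29072962] -4.01519052510651e-05 [-0.08986459  0.32137155 -0.1946792   2.06340168  0.08983117  0.75907537
 -2.20124795]
1242
0.19 12 [0.46  0.047 0.195] [0.47  0.056 0.2  ] [0.466 0.051 0.198]
0.20 48 [0.447 0.041 0.2  ] [0.469 0.066 0.21 ] [0.462 0.05  0.205]
0.21 50 [0.448 0.039 0.21 ] [0.469 0.067 0.22 ] [0.462 0.05  0.215]
0.22 42 [0.45  0.039 0.22 ] [0.469 0.066 0.23 ] [0.463 0.049 0.225]
0.23 50 [0.458 0.026 0.23 ] [0.476 0.078 0.24 ] [0.467 0.053 0.236]
0.24 136 [0.442 0.017 0.24 ] [0.479 0.088 0.25 ] [0.464 0.05  0.246]
0.25 111 [0.437 0.011 0.25 ] [0.48  0.097 0.26 ] [0.466 0.054 0.255]
```

View pics/grip.png

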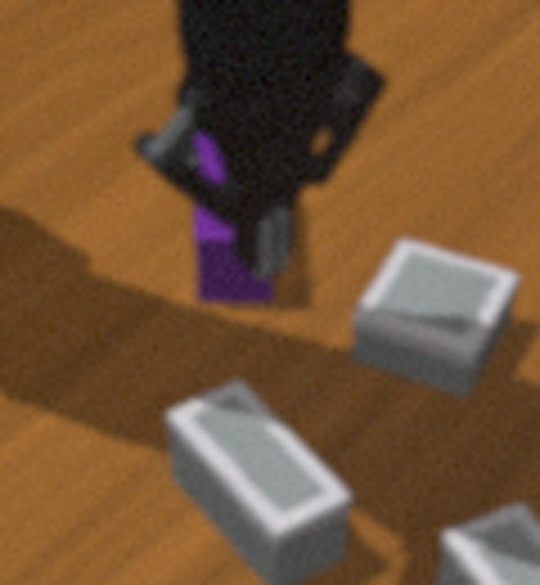

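The tin hasn't moved. In the depth image the shut fingertips sit at z≈0.195 while the arm reports 0.156. The real tips are about 39 mm higher than reported, with xy in agreement, so the fingers closed just above the 55 mm tin. I'll go that much lower and check the force.

Request:
play_rows:
  motion:
    - [0,0,0,0,0,0,1]
    - [0,0,0,0,0,0,1]
    - [0,0,0,0,0,0,1]
    - [0,0,4,0,0,0,1]
    - [0,0,8,0,0,0,1]

```text
clock: 4.25
position: [0.4542, 0.0545, 0.0721]
tool_rot: [-3.141, -0.001, -0.29]
force: [0.7, 0.9, -0.4]
grip_width: 0.0722
finger_force: 0.0
```

Request:
play_rows:
  motion:
    - [0,0,2,0,0,0,1]
    - [0,0,4,0,0,0,1]
    - [0,0,5,0,0,0,1]
    - [0,0,6,0,0,0,1]
    - [0,0,7,0,0,0,1]

```text
clock: 4.75
position: [0.454, 0.0544, 0.0027]
tool_rot: [-3.141, -0.0, -0.29]
force: [0.3, -0.8, -0.1]
grip_width: 0.0856
finger_force: 0.0
```

```bash
python3 -c "
from go import *
to([.4533,.0546,-.017],-.291)"
```

```text
t 4.75 pos [0.454  0.0544 0.0027] rot [-3.141 -0.    -0.29 ] F [ 0.3 -0.8 -0.1] w 0.0856 q [-0.15  0.6  -0.13  2.16  0.19  0.39 -2.29]
 cm [-0.08  0.01  1.97] rv [-0.0002 -0.0003  0.0008]
```

Request:
play_rows:
  motion:
    - [0,0,1,0,0,0,1]
    - [0,0,1.9,0,0,0,1]
    - [0,0,1.9,0,0,0,1]
    - [0,0,1.9,0,0,0,-1]
    - [0,0,1.9,0,0,0,-1]
  squeeze: 40

```text
clock: 5.25
position: [0.4541, 0.0544, -0.0155]
tool_rot: [-3.141, -0.0, -0.29]
force: [-0.1, -0.0, 0.1]
grip_width: 0.059
finger_force: 0.0
```

Request:
play_rows:
  motion:
    - [0,0,0,0,0,0,-1]
    - [0,0,0,0,0,0,-1]
    - [0,0,0,0,0,0,-1]
    - [0,0,0,0,0,0,-1]
    - [0,0,0,0,0,0,-1]

```text
clock: 5.75
position: [0.4542, 0.0545, -0.0153]
tool_rot: [-3.141, -0.001, -0.29]
force: [-0.9, 0.4, 4.7]
grip_width: 0.0495
finger_force: 41.7
```

Gripped, with width 49.5 mm and force 41.7 N. I'm lifting and checking.

Request:
play_rows:
  motion:
    - [0,0,-2,0,0,0,-1]
    - [0,0,-5,0,0,0,-1]
    - [0,0,-9,0,0,0,-1]
    - [0,0,-13,0,0,0,-1]
    - [0,0,-17,0,0,0,-1]

```text
clock: 6.25
position: [0.4533, 0.0543, 0.156]
tool_rot: [-3.141, 0.0, -0.29]
force: [0.9, 0.2, -4.1]
grip_width: 0.0497
finger_force: 43.6
```

```bash
python3 -c "
from go import *
p,d=grab('scene')
cv2.imwrite('pics/lift.png',cv2.cvtColor(cv2.resize(p[40:200,170:330],None,fx=3,fy=3),cv2.COLOR_RGB2BGR))
to(bed(.26,.08-.0155),YB,np.radians(6))"
```

```text
t 6.30 pos [0.4559 0.0548 0.1614] rot [-3.138 -0.006 -0.291] F [5.8 1.  6.1] w 0.0496 q [-0.08  0.31 -0.21  2.06  0.09  0.77 -2.2 ]
 cm [25.78 26.55  2.08] rv [-0.0011  0.0985 -0.0377]
```

View pics/lift.png

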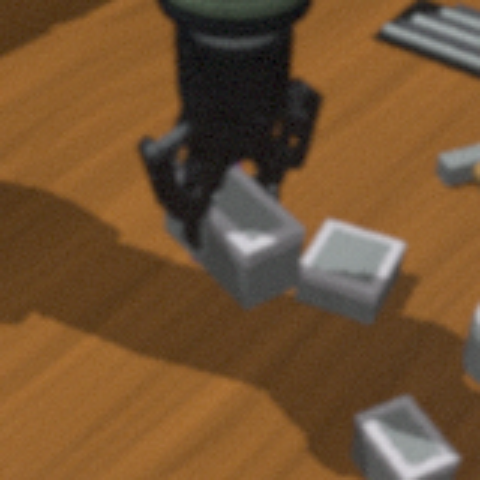

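The picture shows the tin held level at (250,240) in the crop. Now I'm carrying it to the lane.

Request:
play_rows:
  motion:
    - [25.8,26.5,0,0,0.104,-0.037,-1]
    - [25.8,26.5,0,0,0.104,-0.037,-1]
    - [25.8,26.5,0,0,0.104,-0.037,-1]
    - [25.8,26.5,0,0,0.104,-0.037,-1]
    - [25.8,26.5,0,0,0.104,-0.037,-1]

```text
clock: 6.8
position: [0.57, -0.1692, 0.1541]
tool_rot: [3.14, -0.104, -0.253]
force: [1.0, 0.9, -3.5]
grip_width: 0.0495
finger_force: 44.0
```

```bash
python3 -c "
from go import *
to(bed(.26,.08-.0155),YB,np.radians(6))"
```

```text
t 6.80 pos [ 0.57   -0.1692  0.1541] rot [ 3.14  -0.104 -0.253] F [ 1.   0.9 -3.5] w 0.0495 q [ 0.29  0.47 -0.14  1.82  0.11  0.75 -1.74]
 cm [7.95 8.66 2.13] rv [ 0.0019  0.0008 -0.    ]
```

Request:
play_rows:
  motion:
    - [8,8.7,0,0,0,0,-1]
    - [8,8.7,0,0,0,0,-1]
    - [8,8.7,0,0,0,0,-1]
    - [8,8.7,0.5,0,0,0,-1]
    - [8,8.7,0.5,0,0,0,-1]

```text
clock: 7.3
position: [0.6245, -0.271, 0.1562]
tool_rot: [3.14, -0.102, -0.253]
force: [0.0, 1.0, -4.6]
grip_width: 0.0497
finger_force: 44.0
```

Request:
play_rows:
  motion:
    - [0,0,0,0,0,0,-1]
    - [0,0,0,0,0,0,-1]
    - [0,0,0,0,0,0,-1]
    - [0,0,0,0,0,0,-1]
    - [0,0,0,0,0,0,-1]

```text
clock: 7.8
position: [0.6255, -0.2713, 0.1578]
tool_rot: [3.14, -0.104, -0.253]
force: [-0.6, -0.7, -2.9]
grip_width: 0.0497
finger_force: 44.0
```

```bash
cat > look.py <<'E'
from m import *; from go import *
to(bed(.26,-.0155),YB,np.radians(6))
# white tin top points held over lane, seen from scene camera, in bed frame
p,d=grab('scene');P=pts('scene',d); hsv=cv2.cvtColor(p,cv2.COLOR_RGB2HSV)
B=inbed(P.reshape(-1,3)).reshape(P.shape)
m=(B[...,0]>-.05)&(B[...,0]<.42)&(abs(B[...,1])<.06)&(B[...,2]>.02)&(B[...,2]<.2)
q=B[m]
for x in np.arange(-.02,.42,.02):
    j=(q[:,0]>x)&(q[:,0]<=x+.02)
    if j.sum()>3: print('%.2f'%x,j.sum(),'y',np.percentile(q[j,1],[2,98]).round(3),'z',np.percentile(q[j,2],[2,98]).round(3))
import sys
if len(sys.argv)>1: cv2.imwrite('pics/%s.png'%sys.argv[1],cv2.cvtColor(cv2.resize(p[120:380,100:330],None,fx=2.3,fy=2.3),cv2.COLOR_RGB2BGR))
E
python3 look.py above
```

```text
t 7.80 pos [ 0.6255 -0.2713  0.1578] rot [ 3.14  -0.104 -0.253] F [-0.6 -0.7 -2.9] w 0.0497 q [ 0.41  0.6  -0.13  1.58  0.09  0.86 -1.57]
 cm [0.04 0.15 9.66] rv [0.0019 0.0005 0.0001]
-0.02 42 y [-0.038  0.006] z [0.02  0.027]
0.00 28 y [-0.037  0.008] z [0.02  0.028]
0.20 4 y [-0.022 -0.022] z [0.125 0.134]
0.24 370 y [-0.042  0.054] z [0.151 0.19 ]
0.26 1316 y [-0.055  0.057] z [0.125 0.199]
0.28 453 y [-0.023  0.026] z [0.108 0.155]
0.30 914 y [-0.022  0.026] z [0.101 0.154]
```

View pics/above.png

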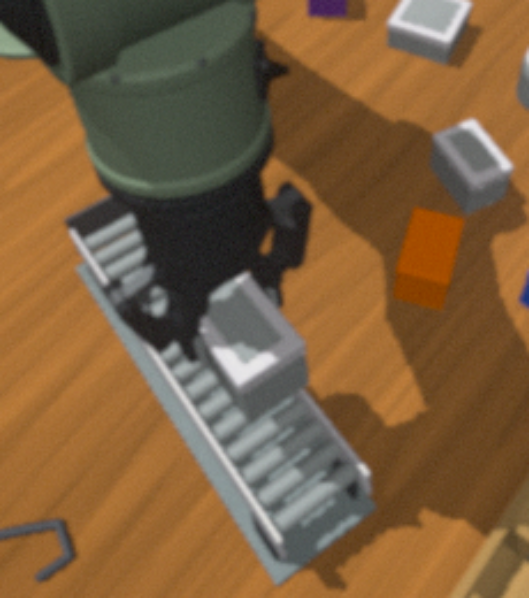

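The picture shows the tin centred over the lane at crop (252,345). It measures x≈0.26, y≈0.002 and 98 mm above the rollers in the lane frame, which agrees with the prediction of 97. I'm lowering it now.

Request:
play_rows:
  motion:
    - [0,0.15,2.5,0,0,0,-1]
    - [0,0.15,5,0,0,0,-1]
    - [0,0.15,6.8,0,0,0,-1]
    - [0,0.15,8,0,0,0,-1]
    - [0,0.15,8.6,0,0,0,-1]

```text
clock: 8.35
position: [0.6334, -0.2752, 0.0711]
tool_rot: [3.14, -0.103, -0.253]
force: [-0.3, -0.4, -3.4]
grip_width: 0.0497
finger_force: 44.0
```

Request:
play_rows:
  motion:
    - [0,0,0.1,0,0,0,-1]
    - [0,0,0.2,0,0,0,-1]
    - [0,0,0.3,0,0,0,-1]
    - [0,0,0.4,0,0,0,-1]
    - [0,0,0.5,0,0,0,-1]

```text
clock: 8.85
position: [0.6343, -0.2755, 0.0674]
tool_rot: [3.14, -0.105, -0.253]
force: [-0.4, 0.0, -3.1]
grip_width: 0.0497
finger_force: 44.0
```

```bash
python3 look.py
```

```text
t 8.85 pos [ 0.6343 -0.2755  0.0674] rot [ 3.14  -0.105 -0.253] F [-0.4  0.  -3.1] w 0.0497 q [ 0.41  0.72 -0.12  1.61  0.12  0.71 -1.59]
 cm [ 0.02 -0.02  0.57] rv [ 0.002   0.0002 -0.0001]
-0.02 27 y [-0.038 -0.01 ] z [0.021 0.027]
0.00 18 y [-0.039 -0.007] z [0.021 0.027]
0.24 318 y [-0.058  0.059] z [0.061 0.145]
0.26 1635 y [-0.058  0.057] z [0.041 0.181]
0.28 1052 y [-0.029  0.026] z [0.042 0.196]
0.30 596 y [-0.024  0.025] z [0.022 0.064]
```

Request:
play_rows:
  motion:
    - [0,0,0.1,0,0,0,-1]
    - [0,0,0.2,0,0,0,-1]
    - [0,0,0.3,0,0,0,-1]
    - [0,0,0.35,0,0,0,-1]
    - [0,0,0.4,0,0,0,-1]

```text
clock: 9.4
position: [0.6345, -0.2756, 0.063]
tool_rot: [3.14, -0.104, -0.253]
force: [-0.9, 0.0, -3.5]
grip_width: 0.0497
finger_force: 44.0
```

Request:
play_rows:
  motion:
    - [0,0,0.05,0,0,0,-1]
    - [0,0,0.1,0,0,0,-1]
    - [0,0,0.1,0,0,0,-1]
    - [0,0,0.1,0,0,0,-1]
    - [0,0,0.1,0,0,0,-1]

```text
clock: 9.9
position: [0.6346, -0.2756, 0.0621]
tool_rot: [3.14, -0.104, -0.253]
force: [0.3, -0.8, -4.6]
grip_width: 0.0494
finger_force: 44.2
```

Request:
play_rows:
  motion:
    - [0,0,0.05,0,0,0,-1]
    - [0,0,0.1,0,0,0,-1]
    - [0,0,0.15,0,0,0,-1]
    - [0,0,0.15,0,0,0,-1]
    - [0,0,0.15,0,0,0,-1]

```text
clock: 10.4
position: [0.6359, -0.276, 0.0621]
tool_rot: [3.14, -0.107, -0.253]
force: [-1.4, 0.5, 11.9]
grip_width: 0.0495
finger_force: 45.9
```

The tin has touched the rollers, so I'm opening.

Request:
play_rows:
  motion:
    - [0,0,-0.05,0,0,0,-1]
    - [0,0,-0.05,0,0,0,1]
    - [0,0,-0.05,0,0,0,1]
    - [0,0,-0.05,0,0,0,1]
    - [0,0,-0.05,0,0,0,1]

```text
clock: 10.9
position: [0.6347, -0.2756, 0.061]
tool_rot: [3.14, -0.104, -0.253]
force: [-0.2, 0.6, -0.5]
grip_width: 0.0858
finger_force: 0.0
```

Request:
play_rows:
  motion:
    - [0,0,-3,0,0,0,1]
    - [0,0,-7,0,0,0,1]
    - [0,0,-11,0,0,0,1]
    - [0,0,-15,0,0,0,1]
    - [0,0,-15,0,0,0,1]

```text
clock: 11.4
position: [0.6217, -0.2724, 0.2162]
tool_rot: [3.139, -0.112, -0.254]
force: [0.7, -0.4, 0.2]
grip_width: 0.0854
finger_force: 0.0
```

```bash
python3 look.py; python3 -c "
from go import *
to([.6109,.0809,.14],-.407)"
```

```text
t 11.40 pos [ 0.6217 -0.2724  0.2162] rot [ 3.139 -0.112 -0.254] F [ 0.7 -0.4  0.2] w 0.0854 q [ 0.42  0.53 -0.14  1.54  0.08  0.97 -1.56]
 cm [-0.35 -0.07 15.5 ] rv [ 0.0029 -0.0071 -0.0005]
-0.02 26 y [-0.028  0.015] z [0.021 0.027]
0.00 20 y [-0.016  0.012] z [0.02  0.027]
0.16 142 y [-0.024  0.025] z [0.028 0.058]
0.18 277 y [-0.024  0.025] z [0.029 0.059]
0.20 286 y [-0.024  0.025] z [0.03  0.059]
0.22 299 y [-0.024  0.025] z [0.032 0.059]
0.24 340 y [-0.024  0.044] z [0.03  0.192]
0.26 655 y [-0.049  0.048] z [0.022 0.199]
t 11.45 pos [ 0.6207 -0.272   0.2132] rot [ 3.139 -0.108 -0.253] F [-0.1  0.5 -0.4] w 0.0852 q [ 0.42  0.53 -0.14  1.54  0.08  0.96 -1.56]
 cm [-10.53 -33.93   6.13] rv [-0.0058 -0.1084  0.1534]
```

It is rolling freely. I'm moving to the short tin meanwhile.

Request:
play_rows:
  motion:
    - [-10.5,-33.9,6,0,-0.108,0.153,1]
    - [-10.5,-33.9,6,0,-0.108,0.153,1]
    - [-10.5,-33.9,6,0,-0.108,0.153,1]
    - [-10.5,-33.9,6,0,-0.108,0.153,1]
    - [-10.5,-33.9,6,0,-0.108,0.153,1]

```text
clock: 11.95
position: [0.6119, -0.0246, 0.1593]
tool_rot: [-3.136, 0.006, -0.406]
force: [1.0, 0.0, -0.0]
grip_width: 0.0854
finger_force: 0.0
```

```bash
python3 -c "
from go import *
to([.6109,.0809,.14],-.407)"
```

```text
t 11.95 pos [ 0.6119 -0.0246  0.1593] rot [-3.136  0.006 -0.406] F [ 1.  0. -0.] w 0.0854 q [ 0.04  0.55 -0.13  1.67  0.07  0.94 -2.1 ]
 cm [-4.24 -9.64  2.01] rv [-0.0051  0.0059  0.0009]
```

Request:
play_rows:
  motion:
    - [-4.2,-9.6,2,-0.005,0.006,0,1]
    - [-4.2,-9.6,2,-0.005,0.006,0,1]
    - [-4.2,-9.6,2,-0.005,0.006,0,1]
    - [-4.2,-9.6,2,-0.005,0.006,0,1]
    - [-4.2,-9.6,2,-0.005,0.006,0,1]

```text
clock: 12.45
position: [0.6119, 0.077, 0.141]
tool_rot: [3.141, -0.001, -0.407]
force: [-0.6, -0.9, -0.1]
grip_width: 0.0852
finger_force: 0.0
```

Request:
play_rows:
  motion:
    - [0,0,2,0,0,0,1]
    - [0,0,4,0,0,0,1]
    - [0,0,6,0,0,0,1]
    - [0,0,6,0,0,0,1]
    - [0,0,6,0,0,0,1]

```text
clock: 12.95
position: [0.6123, 0.077, 0.082]
tool_rot: [-3.141, -0.002, -0.408]
force: [-0.8, -0.0, 0.8]
grip_width: 0.0856
finger_force: 0.0
```

```bash
python3 look.py;  python3 -c "
from m import *; tins('scene')
from go import *
to([.6109,.0809,-.0155],-.407)"
```

```text
t 12.95 pos [0.6123 0.077  0.082 ] rot [-3.141e+00 -2.000e-03 -4.080e-01] F [-0.8 -0.   0.8] w 0.0856 q [-0.14  0.65 -0.13  1.71  0.11  0.79 -2.29]
 cm [16.07 31.46  2.04] rv [ 0.008   0.103  -0.1547]
-0.02 68 y [-0.036  0.04 ] z [0.02  0.027]
0.00 50 y [-0.039  0.04 ] z [0.02  0.027]
0.08 100 y [-0.024  0.025] z [0.033 0.058]
0.10 223 y [-0.024  0.025] z [0.029 0.059]
0.12 239 y [-0.024  0.025] z [0.031 0.059]
0.14 243 y [-0.024  0.025] z [0.029 0.059]
0.16 261 y [-0.024  0.025] z [0.029 0.059]
0.18 425 y [-0.024  0.025] z [0.022 0.058]
0.20 136 y [-0.022  0.023] z [0.021 0.057]
scene [285. 126.] 544 zt 0.0415 ctr [457.2 225.7] size [77.4 92.1] yaw -1.323
scene [343. 150.] 252 zt 0.0602 ctr [624.2 248.7] size [73.6 43. ] yaw 1.541
scene [305. 187.] 665 zt 0.0561 ctr [614.8  75.4] size [63.1 83.5] yaw -0.407
scene [157. 238.] 1081 zt 0.0555 ctr [ 504.4 -239. ] size [ 87.4 266.7] yaw -0.243
scene [201. 283.] 568 zt 0.0719 ctr [ 577.6 -255.7] size [74.9 83. ] yaw -0.256
t 13.00 pos [0.6127 0.0774 0.0825] rot [-3.141e+00 -2.000e-03 -4.070e-01] F [-0.4  0.   0.8] w 0.0855 q [-0.14  0.65 -0.13  1.71  0.11  0.79 -2.29]
 cm [-0.32 -0.24  9.8 ] rv [-0.001  -0.0024 -0.0004]
```

Request:
play_rows:
  motion:
    - [-0.2,-0.35,3,0,0,0,1]
    - [-0.2,-0.35,6,0,0,0,1]
    - [-0.2,-0.35,8,0,0,0,1]
    - [-0.2,-0.35,9.2,0,0,0,1]
    - [-0.2,-0.35,9.8,0,0,0,1]

```text
clock: 13.5
position: [0.6121, 0.0822, -0.0164]
tool_rot: [-3.141, -0.002, -0.406]
force: [-0.3, 0.5, 0.1]
grip_width: 0.0859
finger_force: 0.0
```

```bash
 python3 -c "
from go import *
to([.6109,.0809,-.0155],-.407)"
```

```text
t 13.50 pos [ 0.6121  0.0822 -0.0164] rot [-3.141e+00 -2.000e-03 -4.060e-01] F [-0.3  0.5  0.1] w 0.0859 q [-0.16  0.79 -0.11  1.75  0.14  0.61 -2.32]
 cm [-0.06  0.17 -0.1 ] rv [-0.0008 -0.0017  0.0006]
```

Request:
play_rows:
  motion:
    - [0,0.1,0,0,0,0,1]
    - [0,0.1,0,0,0,0,-1]
    - [0,0.1,0,0,0,0,-1]
    - [0,0.1,0,0,0,0,-1]
    - [0,0.1,0,0,0,0,-1]

```text
clock: 14.0
position: [0.612, 0.0816, -0.0154]
tool_rot: [-3.14, -0.003, -0.406]
force: [-0.8, -0.6, 7.6]
grip_width: 0.0494
finger_force: 41.7
```

Request:
play_rows:
  motion:
    - [0,0,0,0,0,0,-1]
    - [0,0,0,0,0,0,-1]
    - [0,0,0,0,0,0,-1]
    - [0,0,0,0,0,0,-1]
    - [0,0,0,0,0,0,-1]

```text
clock: 14.5
position: [0.612, 0.0816, -0.0154]
tool_rot: [-3.14, -0.003, -0.406]
force: [-1.3, -0.4, 6.2]
grip_width: 0.0497
finger_force: 41.7
```

Request:
play_rows:
  motion:
    - [0,0,-2,0,0,0,-1]
    - [0,0,-5,0,0,0,-1]
    - [0,0,-9,0,0,0,-1]
    - [0,0,-13,0,0,0,-1]
    - [0,0,-17,0,0,0,-1]

```text
clock: 15.0
position: [0.6108, 0.0814, 0.1555]
tool_rot: [-3.141, -0.001, -0.406]
force: [1.0, -0.8, -2.9]
grip_width: 0.0497
finger_force: 43.0
```

```bash
python3 look.py
```

```text
t 15.00 pos [0.6108 0.0814 0.1555] rot [-3.141e+00 -1.000e-03 -4.060e-01] F [ 1.  -0.8 -2.9] w 0.0497 q [-0.14  0.55 -0.14  1.66  0.09  0.93 -2.28]
 cm [16.32 31.84  9.37] rv [ 0.0074  0.103  -0.1529]
-0.02 21 y [-0.039  0.041] z [0.02  0.055]
0.00 180 y [-0.035  0.036] z [0.022 0.059]
0.02 191 y [-0.024  0.026] z [0.03  0.059]
0.04 193 y [-0.024  0.025] z [0.027 0.059]
0.06 203 y [-0.024  0.025] z [0.031 0.059]
0.08 216 y [-0.024  0.025] z [0.03  0.059]
0.10 401 y [-0.024  0.025] z [0.021 0.058]
```

The long tin is at the stop and the short tin is held. I'm carrying the short one over.

Request:
play_rows:
  motion:
    - [16.3,31.8,0,0.007,0.104,-0.153,-1]
    - [16.3,31.8,0,0.007,0.104,-0.153,-1]
    - [16.3,31.8,0,0.007,0.104,-0.153,-1]
    - [16.3,31.8,0,0.007,0.104,-0.153,-1]
    - [16.3,31.8,0,0.007,0.104,-0.153,-1]

```text
clock: 15.55
position: [0.6277, -0.1699, 0.1539]
tool_rot: [3.141, -0.106, -0.253]
force: [0.6, -1.1, -2.7]
grip_width: 0.0495
finger_force: 43.4
```

```bash
python3 -c "
from go import *
to(bed(.26,.08-.0155),YB,np.radians(6))"
```

```text
t 15.55 pos [ 0.6277 -0.1699  0.1539] rot [ 3.141 -0.106 -0.253] F [ 0.6 -1.1 -2.7] w 0.0495 q [ 0.27  0.55 -0.15  1.68  0.12  0.82 -1.76]
 cm [ 2.38 10.05  1.52] rv [ 0.0004 -0.0013  0.0003]
```

Request:
play_rows:
  motion:
    - [2.4,10,0,0,0,0,-1]
    - [2.4,10,0,0,0,0,-1]
    - [2.4,10,0,0,0,0,-1]
    - [2.4,10,0,0,0,0,-1]
    - [2.4,10,0,0,0,0,-1]

```text
clock: 16.05
position: [0.6262, -0.2695, 0.156]
tool_rot: [-3.141, -0.105, -0.252]
force: [0.6, -0.0, -2.5]
grip_width: 0.0501
finger_force: 43.5
```

```bash
python3 look.py two
```

```text
t 16.05 pos [ 0.6262 -0.2695  0.156 ] rot [-3.141 -0.105 -0.252] F [ 0.6 -0.  -2.5] w 0.0501 q [ 0.42  0.6  -0.15  1.58  0.11  0.86 -1.59]
 cm [0.02 0.37 9.48] rv [-0.0003 -0.0006  0.001 ]
-0.02 17 y [-0.039 -0.019] z [0.021 0.045]
0.00 107 y [-0.036  0.003] z [0.021 0.059]
0.02 114 y [-0.024  0.004] z [0.027 0.059]
0.04 138 y [-0.024  0.009] z [0.028 0.059]
0.06 139 y [-0.024  0.008] z [0.027 0.059]
0.08 130 y [-0.024  0.004] z [0.027 0.059]
0.10 120 y [-0.024 -0.   ] z [0.034 0.058]
0.24 364 y [-0.04   0.057] z [0.15  0.189]
0.26 1340 y [-0.053  0.057] z [0.123 0.199]
0.28 967 y [-0.02   0.028] z [0.1   0.153]
0.30 7 y [-0.011  0.003] z [0.105 0.15 ]
```

View pics/two.png

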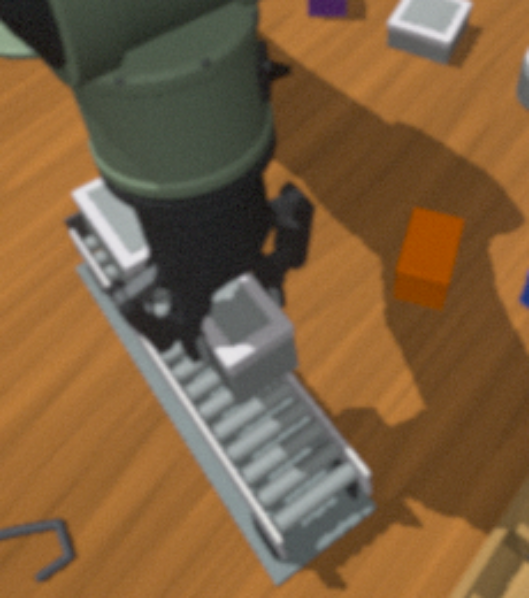

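The picture shows the long tin at the stop, crop (110,225), and the short tin held square over the lane, crop (250,335), about 4 mm left of centre. I'm correcting that and lowering.

Request:
play_rows:
  motion:
    - [0,0.35,2.5,0,0,0,-1]
    - [0,0.35,5,0,0,0,-1]
    - [0,0.35,6.8,0,0,0,-1]
    - [0,0.35,8,0,0,0,-1]
    - [0,0.35,8.6,0,0,0,-1]

```text
clock: 16.6
position: [0.634, -0.2752, 0.0698]
tool_rot: [3.141, -0.105, -0.251]
force: [-0.4, 0.3, -3.2]
grip_width: 0.0495
finger_force: 43.7
```

Request:
play_rows:
  motion:
    - [0,0,0.1,0,0,0,-1]
    - [0,0,0.2,0,0,0,-1]
    - [0,0,0.3,0,0,0,-1]
    - [0,0,0.4,0,0,0,-1]
    - [0,0,0.5,0,0,0,-1]

```text
clock: 17.1
position: [0.6347, -0.2767, 0.0661]
tool_rot: [3.141, -0.106, -0.253]
force: [0.5, 0.2, -3.2]
grip_width: 0.0493
finger_force: 43.7
```

```bash
python3 look.py|head -2
```

```text
t 17.10 pos [ 0.6347 -0.2767  0.0661] rot [ 3.141 -0.106 -0.253] F [ 0.5  0.2 -3.2] w 0.0493 q [ 0.42  0.72 -0.14  1.61  0.13  0.71 -1.6 ]
 cm [-0.03 -0.12  0.43] rv [ 0.0006 -0.0016 -0.    ]
```

Request:
play_rows:
  motion:
    - [0,-0.1,0.1,0,0,0,-1]
    - [0,-0.1,0.2,0,0,0,-1]
    - [0,-0.1,0.3,0,0,0,-1]
    - [0,-0.1,0.35,0,0,0,-1]
    - [0,-0.1,0.4,0,0,0,-1]

```text
clock: 17.65
position: [0.6354, -0.2757, 0.0619]
tool_rot: [3.141, -0.106, -0.253]
force: [-1.6, -0.2, 3.6]
grip_width: 0.0494
finger_force: 44.5
```

Request:
play_rows:
  motion:
    - [0,0,0.05,0,0,0,-1]
    - [0,0,0.1,0,0,0,-1]
    - [0,0,0.1,0,0,0,-1]
    - [0,0,0.1,0,0,0,-1]
    - [0,0,0.1,0,0,0,-1]

```text
clock: 18.15
position: [0.6362, -0.276, 0.062]
tool_rot: [3.141, -0.108, -0.253]
force: [-1.1, 1.1, 11.0]
grip_width: 0.0495
finger_force: 45.3
```

Contact again. Opening and retracting.

Request:
play_rows:
  motion:
    - [0,0,-0.05,0,0,0,-1]
    - [0,0,-0.05,0,0,0,1]
    - [0,0,-0.05,0,0,0,1]
    - [0,0,-0.05,0,0,0,1]
    - [0,0,-0.05,0,0,0,1]

```text
clock: 18.65
position: [0.6351, -0.2757, 0.0611]
tool_rot: [3.141, -0.106, -0.253]
force: [-0.0, 0.3, 0.5]
grip_width: 0.0855
finger_force: 0.0
```

Request:
play_rows:
  motion:
    - [0,0,-3,0,0,0,1]
    - [0,0,-7,0,0,0,1]
    - [0,0,-11,0,0,0,1]
    - [0,0,-15,0,0,0,1]
    - [0,0,-15,0,0,0,1]

```text
clock: 19.15
position: [0.6218, -0.2726, 0.2163]
tool_rot: [3.14, -0.114, -0.253]
force: [0.3, -0.4, 0.7]
grip_width: 0.0855
finger_force: 0.0
```

Request:
play_rows:
  motion:
    - [0,-15,0,0,0,0,1]
    - [0,-15,0,0,0,0,1]
    - [0,-15,0,0,0,0,1]
    - [0,-15,0,0,0,0,1]
    - [0,-15,0,0,0,0,1]

```text
clock: 19.65
position: [0.6576, -0.125, 0.2099]
tool_rot: [3.141, -0.105, -0.25]
force: [-0.6, -0.9, 0.4]
grip_width: 0.0855
finger_force: 0.0
```

Request:
play_rows:
  motion:
    - [0,0,0,0,0,0,1]
    - [0,0,0,0,0,0,1]
    - [0,0,0,0,0,0,1]
    - [0,0,0,0,0,0,1]
    - [0,0,0,0,0,0,1]

```text
clock: 20.15
position: [0.6574, -0.1268, 0.2103]
tool_rot: [3.141, -0.106, -0.253]
force: [-0.4, -0.0, 0.0]
grip_width: 0.0852
finger_force: 0.0
```

Request:
play_rows:
  motion:
    - [0,0,0,0,0,0,1]
    - [0,0,0,0,0,0,1]
    - [0,0,0,0,0,0,1]
    - [0,0,0,0,0,0,1]
    - [0,0,0,0,0,0,1]

```text
clock: 20.65
position: [0.6575, -0.1264, 0.2103]
tool_rot: [3.141, -0.106, -0.253]
force: [0.1, 0.2, -0.7]
grip_width: 0.0854
finger_force: 0.0
```

Request:
play_rows:
  motion:
    - [0,0,0,0,0,0,1]
    - [0,0,0,0,0,0,1]
    - [0,0,0,0,0,0,1]
    - [0,0,0,0,0,0,1]
    - [0,0,0,0,0,0,1]

```text
clock: 21.15
position: [0.6574, -0.1264, 0.2103]
tool_rot: [3.141, -0.106, -0.253]
force: [0.2, -0.3, -0.0]
grip_width: 0.0859
finger_force: 0.0
```

Request:
play_rows:
  motion:
    - [0,0,0,0,0,0,1]
    - [0,0,0,0,0,0,1]
    - [0,0,0,0,0,0,1]
    - [0,0,0,0,0,0,1]
    - [0,0,0,0,0,0,1]

```text
clock: 21.65
position: [0.6574, -0.1264, 0.2103]
tool_rot: [3.141, -0.106, -0.253]
force: [0.0, 0.1, 0.2]
grip_width: 0.0855
finger_force: 0.0
```

```bash
python3 look.py; python3 look.py end1|tail -6
```

```text
t 21.65 pos [ 0.6574 -0.1264  0.2103] rot [ 3.141 -0.106 -0.253] F [0.  0.1 0.2] w 0.0855 q [ 0.2   0.53 -0.16  1.56  0.12  0.96 -1.83]
 cm [-1.000e-02  1.499e+01  1.494e+01] rv [ 0.0005 -0.0009  0.0002]
-0.02 24 y [-0.039  0.041] z [0.02  0.027]
0.00 179 y [-0.026  0.034] z [0.022 0.058]
0.02 181 y [-0.024  0.025] z [0.033 0.059]
0.04 193 y [-0.024  0.025] z [0.029 0.059]
0.06 205 y [-0.024  0.025] z [0.029 0.059]
0.08 215 y [-0.024  0.025] z [0.028 0.059]
0.10 226 y [-0.024  0.025] z [0.028 0.058]
0.12 237 y [-0.024  0.025] z [0.027 0.059]
0.14 247 y [-0.024  0.025] z [0.027 0.059]
0.16 258 y [-0.024  0.025] z [0.027 0.059]
0.18 362 y [-0.024  0.025] z [0.021 0.058]
0.08 218 y [-0.024  0.025] z [0.032 0.059]
0.10 222 y [-0.024  0.025] z [0.029 0.058]
0.12 235 y [-0.024  0.025] z [0.031 0.059]
0.14 250 y [-0.024  0.024] z [0.028 0.059]
0.16 265 y [-0.024  0.025] z [0.029 0.059]
0.18 362 y [-0.024  0.024] z [0.021 0.058]
```

View pics/end1.png

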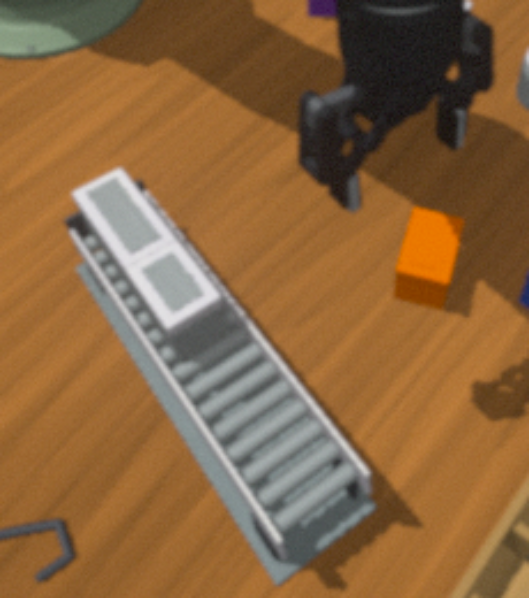

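The picture shows both tins straight in the lane: the long one at the stop, crop (120,215), and the short one against it, crop (175,285). The fingers are clear of everything, so I'm handing in.

```bash
python3 -c "
from workcell import bot
print(bot.job_done())"
```

```text
the job is handed in; nothing more can be done
None
```

I handed the job in at about 22 s; the last camera view shows the long tin resting at the stop and the short tin against it, and the hand-in returned no verdict.

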